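# Dye check on the blue-light viewer: load the parts, hold the shield at the set angle

### The arm

A 6-joint arm with a two-finger parallel gripper is mounted at the origin on a cart in front of the work surface, level with it; the furniture and walls round the work are solid. World frame = base frame: x ahead of the robot, y to its left, z up, the work surface at z = 0. Lengths are in mm, angles in rad, forces in N, time in s.
With the tool pointing down it reaches from about 350 to 875 mm from the base axis. Payload 15.5 kg.
Tool frame: the origin (TCP) lies at the very end of the fingers, on their centre line; the grasp point (between the pads) lies 19 mm behind it; z points along the fingers, y is the line along which they close (so a half turn about z gives the same grasp; the last joint's range is limited). The gripper opens to 85 mm and grips with 20 to 120 N. Pads are 22 mm wide; open, the fingers measure 114 mm over their backs; the gripper's body (76 mm by 85 mm) begins 54 mm behind the grasp point. The pads swing forward as they close: fully open they stand 13 mm farther back than shut.
Start: joints at [1.165, 0.494, 1.345, -0, 1.302, -0.096], TCP at [191.133, 595.059, 231.277] pointing down, gripper open.
Joint ranges: [-2.91, 2.91], [-0.82, 2.16], [0.22, 2.67], [-1.22, 4.37], [0.12, 2.79], [-3.08, 3.08]. Speed limits (rad/s): [1.89, 1.89, 2.57, 3.01, 3.01, 3.01].

### API

Orientations are given as [roll, pitch, yaw] about the fixed x, y, z axes, in that order (R = Rz(yaw) Ry(pitch) Rx(roll)).
In Python, from workcell import * gives the robot as it stands.
- The arm moves only by the tool apply_moves, never from a script. Its argument "steps" is a list of rows, each a list of 2 entries, a list of its own where there are three numbers: the shift along the tool's x, y, z in m, then the turn about the tool's z in degrees. A call has 1 to 5 rows; each row is the pose to reach, as a shift and turn from the pose commanded when the call began, along the tool's axes at that moment; what a row does not reach only later rows make up. A row lasts 1/8 s, in which the tool goes at most 62.5 mm and 10.7 degrees, less where a joint would pass 70% of its speed; a pose out of reach is approached as far as the arm can. A call with a gripper value outside its range is refused whole. "grip" is the opening, from -1 (shut) to 1 (fully open), set as the call begins (left out, the last holds). The fingers move at their own pace and stop on an object; "force" is the grip in N (left out, the last holds). Time passes only in rows, so rows that repeat a pose let the fingers close. It gives the time, the measured TCP pose, the force, the opening and the grip force at its end, in the units of the state.
- get_state(): the state, without advancing time (a new reading comes with each control period).
- grab_frame(name): name is "side" or "top"; returns a dict with "color" (480x640x3 uint8, blue, green, red), "mtx" (3x3 intrinsics, pixels), "k1" (the pictures are not rectified: a ray, as slopes to the right and down, at radius r is drawn at 1 + k1 r^2 times it, then the intrinsics apply), "eye" and "rotation" of the camera in the world. Camera axes: x right, y up, looking along -z (the intrinsics and any distortion apply to the point x, -y, -z); pixel columns grow to the right and rows downward; lengths in mm; the calibration is good to about 2 mm. A picture is of the moment at which its call begins. There is no depth.
- sign_off(): hands the job in; it is judged then, once.
The state is a dict: "t": time; "joints": joint angles; "dq": joint speeds; "joint_efforts": joint torques, N m; "tcp_pos": TCP position; "ee_rot": TCP orientation; "force": force on the tool from outside, world axes, zero at the start; "torque": the same for the moment, N m; "opening": finger opening in mm; "grasp_force": force on a finger pad.
Only numpy, scipy, OpenCV 4.12 (cv2) and the standard library are available. Lean on these libraries where they do the work, as an engineer would, in place of code of your own. Each camera call takes 0.05 s, during which the arm holds its last target. There are 200 camera calls.

### The job

The perfusion parts are to be photographed for dye residue on the blue-light viewer: lay the petri dish, the inline filter and the three-way stopcock side by side on the viewer's sunken light panel, the dish flat with its lid up, and let go of them. Then swing the open amber shield down, without letting it fall, until it lines up with the pointer set on the angle scale at the front; its worn hinge no longer keeps it there, so keep hold of the shield and finish while holding it still at that angle, clear of the parts, for the exposure. Leave the pointer, the tweezers, the small syringe, the marker and the eraser as they are.

Things in the scene. Friction and masses are not known exactly. Their poses are not given: they have to be found in the camera images.
- viewer: Grey light box, 260 (x) by 200 (y) by 50 mm high, fixed to the bench. Origin: centre of its underside; z up; -x: front face with switch and angle scale, towards the robot; +y: left. Its top is a well 14 mm deep with a white light panel as floor; rim 25 mm wide at front and back, 15 mm at the sides. Hinge axis of the shield: along x at y = -102, z = 58 mm, over the right-hand rim.
- stage (a point): Centre of the light panel, the floor of the viewer's well (210 mm in x by 170 mm in y, 14 mm deep), 36 mm above the bench; axes as the viewer's. Inside walls at x = +-105 mm and y = +-85 mm.
- shield: Amber acrylic shield: plate 4 mm thick (7 mm at its dark edge strips), 244 mm along the hinge, from 5 to 184 mm from the hinge axis, with a steel bow handle in its plane at the free edge. 0.3 kg. Origin on the hinge axis at mid length; x along the hinge axis (viewer's x), y from the hinge out to the handle, z normal to the plate.
- shield_grip (a point): Middle of the bow handle's round bar, on the bar's axis, 218 mm from the hinge axis. Bar 12 mm in diameter, parallel to the hinge (shield's x), straight over 98 mm; gap of 28 mm between it and the edge of the plate. It may turn in the grip as the shield swings. Axes as the shield's.
- shield_hinge (a joint): Angle of the shield, rad: 0 = closed, level over the well; pi/2 = upright; starts at 1.88 to 2.05 or up to its stop at 2.1, leaning back to the right. Growing, the handle goes from the viewer's +y side over the top to -y. Hardly any friction (0.008 N m): above pi/2 it rests back on the stop, below it falls shut by its weight (about 1.5 N at the handle when level).
- pointer_arm (a joint): Angle of the set pointer in rad, about the same hinge axis and counted the same way as the shield: 0 = level towards the viewer's +y. It is the angle wanted for the shield; between 0.55 and 1.0. Clamped (stiff, 0.6 N m), not to be moved.
- pointer (a point): Tip of the set pointer, a dark steel strip 10 mm wide with a black thumb screw, 116 mm from the hinge axis; y along it, away from that axis. It and the aluminium arc scale (ticks every 10 degrees, outer radius 99 mm) stand upright in front of the viewer's front face (x = -128 to -150 mm), from y = 15 mm to its right and up to z = 175 mm: keep clear.
- petri_dish: Clear round dish with lid, 55 mm across (the rigid rim to grip 52 mm), 14 mm high, about 18 g. Origin: centre of its underside; z up when the lid is up.
- inline_filter: Pale blue and clear inline filter, a lying barrel 24 mm in diameter and 62 mm long along its own y, about 13 g. Origin: on the lowest line of the barrel as it starts, below its middle. It may roll.
- filter_middle (a point): Middle of the filter, on the barrel's axis (12 mm above the bench as it lies).
- stopcock: Three-way stopcock of clear plastic, body 40 mm along its y, 21 mm along x (from -15 to +6 mm) and 12 mm high, with a flat blue handle 34 mm along x by 10 mm wide on top, 16 mm high in all, about 13 g. Origin: below the handle's middle, on the underside.
- stopcock_middle (a point): Middle of the stopcock's body, 7 mm above its underside, 3 mm to the -x side of its origin.
- tweezers: Bystander: steel tweezers, 118 mm long (y), 11 mm wide, 9 mm high; origin at the middle of the underside.
- syringe_5: Bystander: small plastic syringe, 105 mm long (y), 28 mm wide at the flange, 14 mm high; origin at the middle of the underside.
- marker_blue: Bystander: felt marker, 128 mm long (y), 16 mm thick; origin at the middle of the underside.
- eraser: Bystander: sleeved eraser, 45 mm (y) by 21 mm by 12 mm; origin at the middle of the underside.

How it is judged:
By the outcome, as a careful person would: the job done as asked, in the order asked, and still so for the second after the job is handed in, while the arm keeps its last pose, push and grip.
It also fails if it takes over 72 s, if anything falls off the work surface, if the arm or the gripper's body presses on something with over 40 N, if the wrist force passes 120 N, or if a joint passes its speed limit or range.

## Working session

There is one attempt and no reset: what is moved stays moved. The work goes in short steps, Python scripts to look and compute and a tool call to move; the robot and the scene stay as the last step left them, time stands still between calls to the robot, and variables do not carry over. Pictures are saved under pics/ and viewed, at most 10 in all, crops included, and the job is handed in when it is done.

Besides the shell and the picture viewer there is one more tool, called after "Emit:" in YAML: its name, and indented under it one key for each argument. apply_moves: Moves the arm, as the interface text tells. Its arguments: {"type":"object","properties":{"steps":{"type":"array","items":{"type":"array"}},"grip":{"type":"number"},"force":{"type":"number"}},"required":["steps"]}

```bash
mkdir -p pics; ls; cat > h.py <<'E'
from workcell import *
import numpy as np, cv2
from scipy.spatial.transform import Rotation as R
def snap(n,f=None):
    d=grab_frame(n); cv2.imwrite(f'pics/{f}.png',d['color']); np.savez(f'pics/{f}.npz',**{k:np.array(d[k]) for k in d}); return d
def ray(d,u,v):
    K=np.array(d['mtx']); k1=float(d['k1'])
    p=cv2.undistortPoints(np.array([[[u,v]]],float),K,np.array([k1,0,0,0]))[0,0]
    Rm=np.array(d['rotation']); Rm=Rm if Rm.shape==(3,3) else R.from_euler('xyz',Rm).as_matrix()
    return np.array(d['eye'],float), Rm@np.array([p[0],-p[1],-1])
def at(d,u,v,z):
    e,r=ray(d,u,v); return e+r*(z-e[2])/r[2]
def proj(d,P):
    Rm=np.array(d['rotation']); Rm=Rm if Rm.shape==(3,3) else R.from_euler('xyz',Rm).as_matrix()
    c=Rm.T@(np.array(P,float)-np.array(d['eye'])); s=np.array([c[0],-c[1]])/-c[2]; s=s*(1+float(d['k1'])*(s@s))
    K=np.array(d['mtx']); return K[:2,:2]@s+K[:2,2]
E
python3 - <<'E'
from h import *
for n in('top','side'):
    d=snap(n,n+'0'); print(n,d['mtx'],d['k1'],d['eye'],d['rotation'])
print(get_state())
E
```

```text
pics
top [[555.37549635   0.         330.21137045]
 [  0.         555.37549635 235.11363313]
 [  0.           0.           1.        ]] 0.015718378784444046 [ 494.37564192   16.35186603 1077.4185353 ] [ 0.05269487 -0.01669248 -1.53992453]
side [[583.89218496   0.         326.12260181]
 [  0.         583.89218496 241.50583521]
 [  0.           0.           1.        ]] -0.02941822249735162 [ 527.08083706 1194.03860884  588.1251747 ] [ 1.16662289e+00  6.37261746e-04 -3.13231888e+00]
{'t': 0.1, 'joints': array([ 1.16447057e+00,  4.94120504e-01,  1.34608071e+00,  2.15784232e-05,
        1.30248702e+00, -9.55276163e-02]), 'dq': array([ 0.00043584, -0.00198995, -0.00151324, -0.00106833,  0.00308972,
       -0.00193204]), 'joint_efforts': array([ 2.75770049e-03, -8.83588672e+01, -3.84556782e+01, -2.00586569e-04,
        5.46030744e-03, -8.35982087e-05]), 'tcp_pos': array([191.01408261, 594.75350693, 230.75630423]), 'ee_rot': array([-3.14050406e+00, -1.25203870e-04,  2.83078872e+00]), 'force': array([ 0.15035497, -0.51853275,  0.28921339]), 'torque': array([-0.01630733,  0.04884825, -0.04771565]), 'grasp_force': 0.0, 'opening': 85.45161718371159}
```

View pics/top0.png

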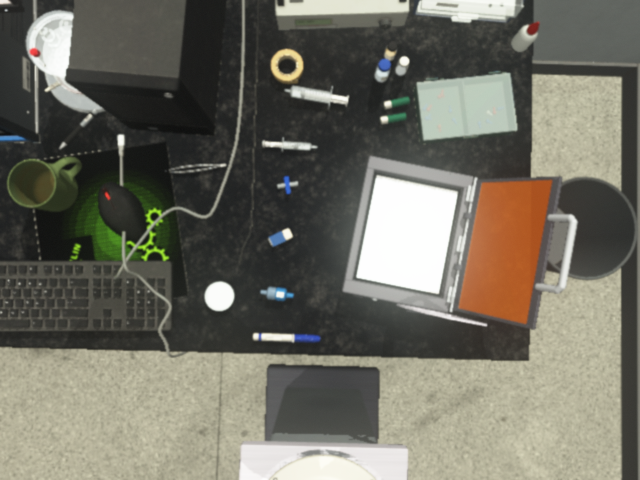

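View pics/side0.png

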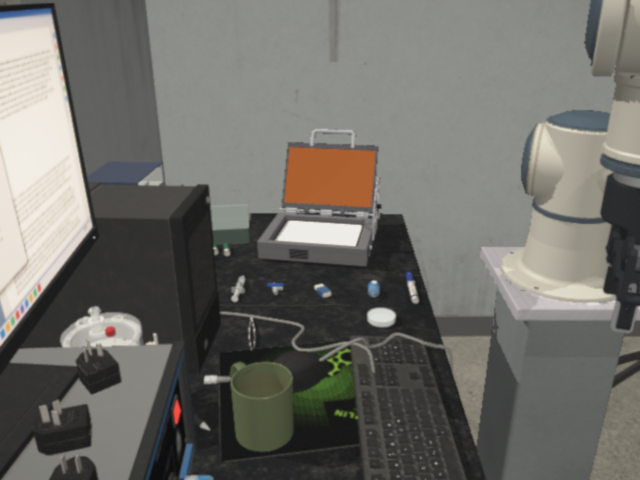

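```bash
python3 - <<'E'
import cv2,numpy as np
a=cv2.imread('pics/top0.png')
v=cv2.resize(a[150:330,340:500],None,fx=3,fy=3,interpolation=cv2.INTER_CUBIC)
o=cv2.resize(a[170:310,200:300],None,fx=3,fy=3,interpolation=cv2.INTER_CUBIC)
o=cv2.copyMakeBorder(o,0,120,0,0,cv2.BORDER_CONSTANT)
cv2.imwrite('pics/c1.png',np.hstack([v,o]))
s=cv2.imread('pics/side0.png')
cv2.imwrite('pics/c2.png',cv2.resize(s[120:270,250:400],None,fx=4,fy=4,interpolation=cv2.INTER_CUBIC))
E
```

```text
(no output)
```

View pics/c1.png

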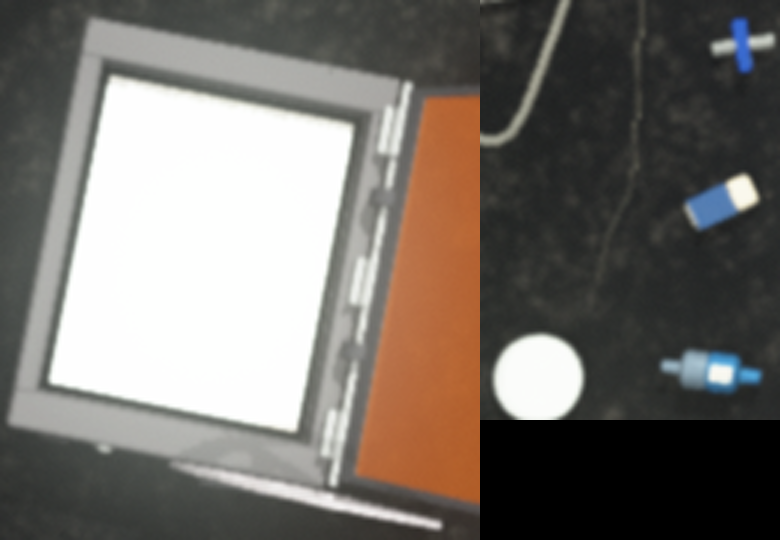

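View pics/c2.png

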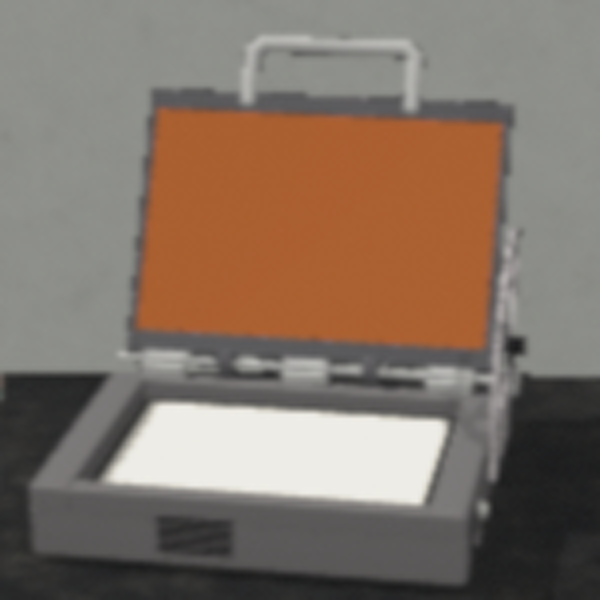

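```bash
cat > m.py <<'E'
from h import *
from scipy.optimize import least_squares
T=np.load('pics/top0.npz'); S=np.load('pics/side0.npz')
c=lambda u,v:(340+u/3,150+v/3)
o=lambda u,v:(200+(u-480)/3,170+v/3)
sd=lambda u,v:(250+u/4,120+v/4)
# viewer fit: (cam, local xyz, pix)
obs=[(T,(130,100,50),c(90,18)),(T,(-130,100,50),c(8,427)),
 (S,(130,100,50),sd(33,486)) ,(S,(-130,100,50),sd(468,520))]
# side view: image left = +x
obs=[o_ for o_ in obs]
obs2=[(T,(130,100,50),c(90,18)),(T,(-130,100,50),c(8,427)),(S,(130,100,50),sd(33,486)),(S,(-130,100,50),sd(468,520)),(S,(-130,100,0),sd(466,583)),(S,(130,100,0),sd(35,550))]
pan=[(T,(105,85,36),c(108,75)),(T,(105,-85,36),c(355,123)),(T,(-105,-85,36),c(298,432)),(T,(-105,85,36),c(48,385))]
def W(p,l): 
    cs,sn=np.cos(p[2]),np.sin(p[2]); return np.array([p[0]+cs*l[0]-sn*l[1],p[1]+sn*l[0]+cs*l[1],l[2]])
for nm,O in(('top2',obs2[:2]),('side',obs2[2:]),('pan',pan),('top',obs2[:2]+pan),('all',obs2+pan)):
    f=lambda p:np.concatenate([proj(d,W(p,l))-np.array(q) for d,l,q in O])
    r=least_squares(f,[520,-180,-.2]); print(nm,r.x,np.round(r.fun,1))
P=[at(T,*q,36)for _,_,q in pan]; print('panel',np.round(P,1),[np.linalg.norm(P[i]-P[i-1]) for i in range(4)])
if __name__=='__main__':
    print('dish',at(T,*o(538,378),13),at(T,*o(494,378),13),at(T,*o(584,378),13))
    print('filt',at(T,*o(661,366),12),at(T,*o(762,377),12), at(T,*o(682,369),12),at(T,*o(740,373),12))
    print('stop',at(T,*o(711,49),7),at(T,*o(774,40),7),'handle',at(T,*o(738,18),16),at(T,*o(745,72),16))
    print('erase',at(T,*o(722,200),12))
E
python3 m.py
```

```text
top2 [ 5.55007789e+02 -1.45671871e+02 -1.69013758e-01] [ 0.1 -0.3 -0.1  0.3]
side [ 5.54723621e+02 -1.48710755e+02 -1.80641695e-01] [-0.4 -1.8  0.2 -2.   0.2  2.   0.   1.4]
pan [ 5.56080937e+02 -1.44622449e+02 -1.60856395e-01] [-2.4 -3.8  3.4 -2.6  2.5  3.9 -3.4  2.2]
top [ 5.55913811e+02 -1.45008945e+02 -1.63172584e-01] [-0.7 -0.6 -0.1  0.2 -2.1 -3.7  3.7 -2.3  2.5  4.1 -3.3  2.2]
all [ 5.55912363e+02 -1.45289936e+02 -1.64761865e-01] [-0.5 -0.6 -0.   0.1 -0.7 -0.9  0.6 -1.7  0.5  2.3 -0.2  2.4 -1.9 -3.8
  3.9 -2.2  2.6  4.1 -3.2  2.1]
panel [[ 666.3  -82.4   36. ]
 [ 641.  -239.    36. ]
 [ 446.  -207.    36. ]
 [ 470.4  -50.1   36. ]] [np.float64(198.59244286540493), np.float64(158.66867524593636), np.float64(197.6874527076632), np.float64(158.7799518027138)]
dish [428.52757825 207.40790478  13.        ] [427.71789726 235.13000537  13.        ] [429.37792503 178.38533447  13.        ]
filt [438.33391299 130.11112994  12.        ] [433.27930716  65.79622311  12.        ] [436.831813   116.73173262  12.        ] [435.39441718  79.85095828  12.        ]
stop [642.60482732 106.11490772   7.        ] [649.80585329  65.72516602   7.        ] handle [661.8970159   88.81489372  16.        ] [627.2976      83.13536687  16.        ]
erase [545.10137995  95.20537806  12.        ]
```

```bash
python3 - <<'E'
import cv2,numpy as np
a=cv2.imread('pics/top0.png');s=cv2.imread('pics/side0.png')
v=cv2.resize(a[295:331,393:493],None,fx=8,fy=8,interpolation=cv2.INTER_LANCZOS4)
o=cv2.resize(s[170:206,355:405],None,fx=8,fy=8,interpolation=cv2.INTER_LANCZOS4)
o2=cv2.resize(s[206:242,355:405],None,fx=8,fy=8,interpolation=cv2.INTER_LANCZOS4)
img=np.vstack([v,np.hstack([o,o2])]); img=(255*(img/255.)**.7).astype('uint8')
cv2.imwrite('pics/c3.png',img)
E
```

```text
(no output)
```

View pics/c3.png

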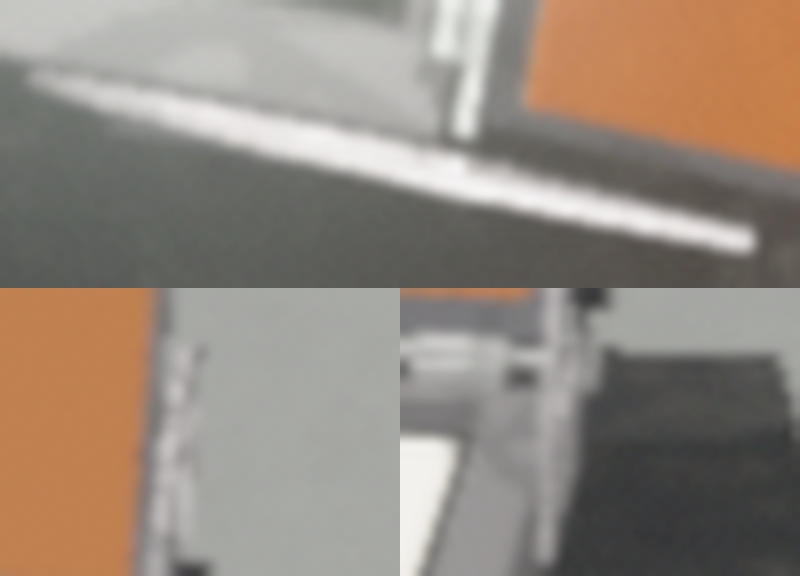

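```bash
python3 - <<'E'
from m import *
p=[555.6,-145.2,-.166]
print()
for x in(-130,-140,-148):
    for r,a in [(99,0),(99,1.5708),(99,3.14),(116,.55),(116,.7),(116,.85),(116,1.0),(60,.55),(60,1.0),(85,.55),(85,.7),(85,.85),(85,1.)]:
        P=W(p,(x,-102+r*np.cos(a),58+r*np.sin(a)))
        t=proj(T,P);s=proj(S,P)
        print(x,r,a,'top',np.round((t-[393,295])*8),'side',np.round((s-[355,170])*8+[0,288]), 'side2',np.round((s-[355,206])*8+[400,288]))
E
```

```text
top2 [ 5.55007789e+02 -1.45671871e+02 -1.69013758e-01] [ 0.1 -0.3 -0.1  0.3]
side [ 5.54723621e+02 -1.48710755e+02 -1.80641695e-01] [-0.4 -1.8  0.2 -2.   0.2  2.   0.   1.4]
pan [ 5.56080937e+02 -1.44622449e+02 -1.60856395e-01] [-2.4 -3.8  3.4 -2.6  2.5  3.9 -3.4  2.2]
top [ 5.55913811e+02 -1.45008945e+02 -1.63172584e-01] [-0.7 -0.6 -0.1  0.2 -2.1 -3.7  3.7 -2.3  2.5  4.1 -3.3  2.2]
all [ 5.55912363e+02 -1.45289936e+02 -1.64761865e-01] [-0.5 -0.6 -0.   0.1 -0.7 -0.9  0.6 -1.7  0.5  2.3 -0.2  2.4 -1.9 -3.8
  3.9 -2.2  2.6  4.1 -3.2  2.1]
panel [[ 666.3  -82.4   36. ]
 [ 641.  -239.    36. ]
 [ 446.  -207.    36. ]
 [ 470.4  -50.1   36. ]] [np.float64(198.59244286540493), np.float64(158.66867524593636), np.float64(197.6874527076632), np.float64(158.7799518027138)]

-130 99 0 top [39. 70.] side [139. 756.] side2 [539. 468.]
-130 99 1.5708 top [576. 198.] side [181. 350.] side2 [581.  62.]
-130 99 3.14 top [889. 240.] side [199. 544.] side2 [599. 256.]
-130 116 0.55 top [79. 90.] side [146. 568.] side2 [546. 280.]
-130 116 0.7 top [136. 105.] side [150. 512.] side2 [550. 224.]
-130 116 0
[... 1459 characters left out ...]
48 99 3.14 top [875. 318.] side [251. 547.] side2 [651. 259.]
-148 116 0.55 top [ 63. 173.] side [206. 572.] side2 [606. 284.]
-148 116 0.7 top [120. 189.] side [210. 516.] side2 [610. 228.]
-148 116 0.85 top [186. 206.] side [215. 464.] side2 [615. 176.]
-148 116 1.0 top [261. 224.] side [221. 417.] side2 [621. 129.]
-148 60 0.55 top [255. 203.] side [216. 610.] side2 [616. 322.]
-148 60 1.0 top [357. 229.] side [224. 532.] side2 [624. 244.]
-148 85 0.55 top [171. 190.] side [212. 593.] side2 [612. 305.]
-148 85 0.7 top [213. 201.] side [215. 553.] side2 [615. 265.]
-148 85 0.85 top [261. 213.] side [219. 515.] side2 [619. 227.]
-148 85 1.0 top [315. 227.] side [222. 481.] side2 [622. 193.]
```

```bash
python3 - <<'E'
from h import *
A={}
for n in('top','side'):
    A[n]=np.mean([grab_frame(n)['color'].astype(float) for _ in range(8)],0)
np.savez('pics/avg.npz',**A); print(get_state()['t'])
def en(x,f,lo,hi):
    x=cv2.resize(x,None,fx=f,fy=f,interpolation=cv2.INTER_CUBIC); return np.clip((x-lo)/(hi-lo)*255,0,255).astype('uint8')
t=en(A['top'][298:323,394:444],16,20,150)       # 800x400
s=en(A['side'][168:218,365:390],12,20,230)   # 300x600
s=s[:600]
t2=np.zeros((600,500,3),'uint8'); tt=en(A['top'][299:317,394:444],10,20,130); t2[:tt.shape[0]]=tt
t3=en(A['top'][299:317,394:444],10,50,230); t2[200:200+t3.shape[0]]=t3
cv2.imwrite('pics/c4.png',np.hstack([t2,s]))
E
```

```text
0.9
```

View pics/c4.png

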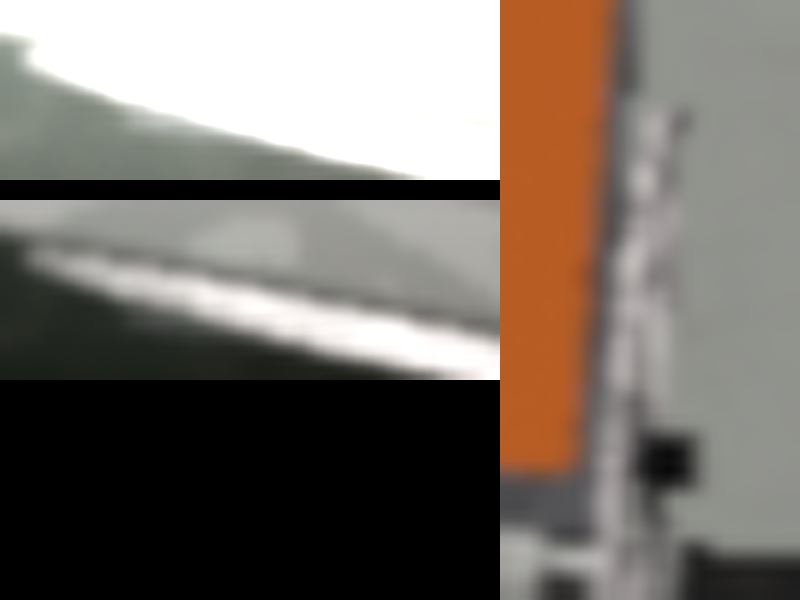

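```bash
cat > ov.py <<'E'
from m import *
A=np.load('pics/avg.npz'); p=[555.6,-145.2,-.166]
def en(x,f,lo,hi):
    x=cv2.resize(x,None,fx=f,fy=f,interpolation=cv2.INTER_CUBIC); return np.ascontiguousarray(np.clip((x-lo)/(hi-lo)*255,0,255).astype('uint8'))
def strip(a,x,r0=116,w=5):
    c,s=np.cos(a),np.sin(a); return [W(p,(x,-102+r*c-n*s,58+r*s+n*c)) for r,n in((70,w),(r0,w),(r0,-w),(70,-w))]
# top region rows 303..318, cols 396..436 x10 ; side rows 192..217 cols 370..388 x12
def mk(k,r,c,f,lo,hi,D,over):
    im=en(A[k][r[0]:r[1],c[0]:c[1]],f,lo,hi)
    if over:
        for a,col in((.6,(0,0,255)),(.7,(0,255,0)),(.8,(255,255,0)),(.9,(255,0,255))):
            q=np.array([(proj(D,P)-[c[0]-.5,r[0]-.5])*f for P in strip(a,-136)]).astype(int)
            cv2.polylines(im,[q.reshape(-1,1,2)],False,col,1)
    return im
t=np.vstack([mk('top',(303,318),(396,436),10,20,70,T,o) for o in(0,1)]+[mk('top',(303,318),(396,436),10,70,255,T,0)])
s=np.hstack([mk('side',(180,217),(371,387),12,20,230,S,o) for o in(0,1)])
h=max(t.shape[0],s.shape[0]); pad=lambda i:cv2.copyMakeBorder(i,0,h-i.shape[0],0,6,cv2.BORDER_CONSTANT)
cv2.imwrite('pics/c5.png',np.hstack([pad(t),pad(s)])); print(h)
E
python3 ov.py | tail -1
```

```text
450
```

View pics/c5.png

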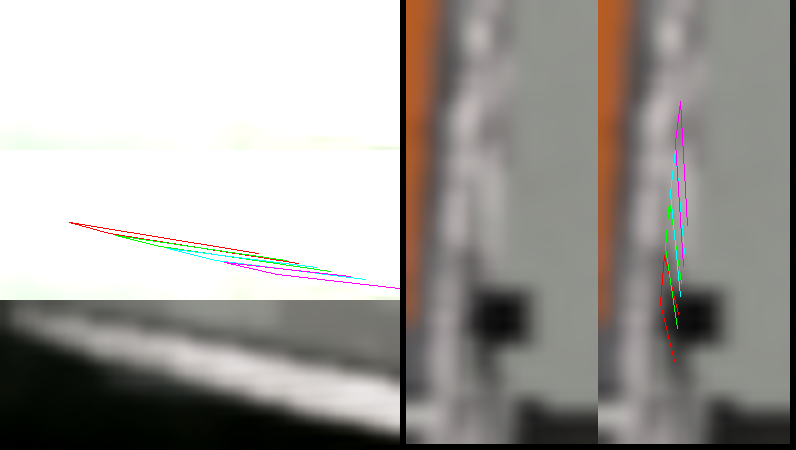

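```bash
python3 - <<'E'
import numpy as np
A=np.load('pics/avg.npz')
print('top cols 398..424');
for r in range(304,319): print(r,A['top'][r,398:425].mean(-1).astype(int))
print('side cols 370..386')
for r in range(178,222): print(r,A['side'][r,370:387].mean(-1).astype(int))
E
```

```text
top cols 398..424
304 [143 148 145 147 149 151 146 136 134 136 140 143 143 145 151 159 163 166
 170 171 171 170 169 171 171 166 158]
305 [135 148 158 169 174 176 171 160 159 158 156 152 140 138 141 145 147 149
 155 157 159 160 160 163 164 161 156]
306 [108 123 140 155 166 175 180 186 190 189 187 184 173 171 170 167 161 146
 143 143 144 145 145 147 148 149 150]
307 [ 86  92 102 115 133 148 163 180 188 190 193 197 198 204 204 206 204 190
 181 174 169 162 147 140 139 140 141]
308 [ 80  80  81  85  93 102 119 143 159 165 172 182 189 195 200 212 222 221
 217 214 215 209 196 183 172 164 156]
309 [ 79  78  77  77  77  80  86  97 110 120 130 146 157 164 175 193 207 212
 214 221 228 229 228 222 215 207 199]
310 [ 78  76  76  76  76  77  78  82  89  98 104 111 117 124 136 156 175 187
 196 207 216 220 222 223 225 223 222]
311 [ 76  76  75  75  75  76  77  79  84  91  95  99 101 102 105 113 123 136
 150 168 184 191 200 212 220 221 220]
312 [ 75  74  74  74  75  75  75  76  78  79  81  83  86  86  90  92  94  98
 103 112 122 134 152 176 193 198 204]
313 [ 74  73  73  74  74  73  74  74  75  74  7
[... 3082 characters left out ...]
6 122 126 127 131 135 137 137 136]
213 [113 113 126 143 139 120 117 108 107 111  91  84 102 120 125 125 125]
214 [154 160 164 163 142 120 123 115 110 105  73  53  64  77  80  80  80]
215 [124 135 148 156 141 126 132 121 111 101  69  48  46  48  49  50  50]
216 [ 72  87 118 142 139 137 141 126 117  98  64  46  45  47  48  49  49]
217 [ 58  71 108 137 139 141 140 122 112  92  59  44  44  44  46  46  47]
218 [ 84  90 114 137 142 141 128 108  96  77  52  42  42  42  43  43  43]
219 [111 114 130 145 151 148 122  91  68  53  44  41  41  41  41  42  43]
220 [114 116 135 150 154 149 116  80  52  42  41  40  41  41  42  43  44]
221 [109 115 136 149 148 142 110  73  48  41  40  41  41  42  43  45  46]
```

```bash
cat > g.py <<'E'
from workcell import *
import numpy as np,sys
from scipy.spatial.transform import Rotation as R
def go(x,y,z,yaw):
    s=get_state(); Rm=R.from_euler('xyz',[np.pi,0,s['ee_rot'][2]]).as_matrix()
    d=Rm.T@(np.array([x,y,z])-s['tcp_pos'])/1000
    t=-np.degrees((yaw-s['ee_rot'][2]+np.pi/2)%np.pi-np.pi/2)
    print('t',round(s['t'],2),'tcp',s['tcp_pos'].round(1),'rot',s['ee_rot'].round(3),'open',round(s['opening'],1),'gf',round(s['grasp_force'],1),'F',s['force'].round(1))
    print('shift',d.round(4),'turn',round(t,1),'dist',np.linalg.norm(d).round(3),'j6',s['joints'][[0,5]].round(2))
def loc(x,y): # viewer local -> world
    c,s_=np.cos(-.166),np.sin(-.166); return 555.6+c*x-s_*y,-145.2+s_*x+c*y
if __name__=='__main__':
    a=[float(v) for v in sys.argv[2:]]
    if sys.argv[1]=='l': go(*loc(*a[:2]),*a[2:])
    else: go(*a)
E
python3 g.py w 428.5 207.4 110 2.976
```

```text
t 0.9 tcp [191.1 595.1 231.3] rot [-3.142 -0.     2.831] open 85.7 gf 0.0 F [ 0.4  0.  -0.3]
shift [-0.3446 -0.2965  0.1213] turn -8.3 dist 0.47 j6 [ 1.16 -0.1 ]
```

Emit:
apply_moves:
  steps:
    - [[-0.04, -0.035, 0.005], 0]
    - [[-0.082, -0.071, 0.01], -2]
    - [[-0.124, -0.107, 0.015], -4]
    - [[-0.166, -0.143, 0.02], -6]
    - [[-0.207, -0.178, 0.03], -8.3]
  grip: 0.55
  force: 25

```text
t: 1.52
tcp_pos: [334.7, 361.0, 201.5]
ee_rot: [3.141, 0.001, 2.977]
force: [1.5, -0.0, -0.9]
opening: 66.5
grasp_force: 0.0
```

```bash
python3 g.py w 428.5 207.4 50 2.976
```

```text
t 1.52 tcp [334.7 361.  201.5] rot [3.141e+00 1.000e-03 2.977e+00] open 66.5 gf 0.0 F [ 1.5 -0.  -0.9]
shift [-0.1177 -0.1361  0.1515] turn 0.1 dist 0.235 j6 [ 0.7 -0.7]
```

Emit:
apply_moves:
  steps:
    - [[-0.04, -0.045, 0.03], 0]
    - [[-0.08, -0.09, 0.06], 0]
    - [[-0.118, -0.136, 0.09], 0]
    - [[-0.118, -0.136, 0.13], 0]
    - [[-0.118, -0.136, 0.15], 0]

```text
t: 2.15
tcp_pos: [427.7, 207.2, 49.5]
ee_rot: [-3.141, -0.002, 2.973]
force: [-0.0, 0.9, 0.1]
opening: 66.1
grasp_force: 0.0
```

```bash
python3 - <<'E'
from h import *
d=snap('side','s1'); d2=snap('top','t1')
a=d['color'][270:350,330:430]; b=d2['color'][255:335,170:300]
cv2.imwrite('pics/v1.png',np.hstack([cv2.resize(a,None,fx=4,fy=4),cv2.resize(b,None,fx=3,fy=4)]))
E
python3 g.py w 428.5 207.4 1 2.976
```

```text
t 2.25 tcp [426.9 208.   49.7] rot [-3.140e+00 -3.000e-03  2.975e+00] open 66.4 gf 0.0 F [-0.7  0.7  0.4]
shift [-0.0017 -0.0003  0.0487] turn -0.1 dist 0.049 j6 [ 0.33 -1.08]
```

Emit:
apply_moves:
  steps:
    - [[-0.001, 0, 0.025], 0]
    - [[-0.001, 0, 0.042], 0]
    - [[-0.001, 0, 0.049], 0]
    - [[-0.001, 0, 0.049], 0]

```text
t: 2.75
tcp_pos: [428.8, 208.7, 2.7]
ee_rot: [3.141, 0.0, 2.976]
force: [0.1, -0.7, 0.6]
opening: 65.9
grasp_force: 0.0
```

Emit:
apply_moves:
  steps:
    - [[0, 0, 0], 0]
    - [[0, 0, 0], 0]
    - [[0, 0, 0], 0]
    - [[0, 0, 0], 0]
    - [[0, 0, 0], 0]
  grip: -0.1
  force: 25

```text
t: 3.38
tcp_pos: [429.1, 208.8, 3.3]
ee_rot: [3.141, 0.001, 2.976]
force: [-0.9, 0.8, 9.9]
opening: 49.7
grasp_force: 24.2
```

```bash
python3 g.py l -62 15 160 2.976
```

```text
t 3.38 tcp [429.1 208.8   3.3] rot [3.141e+00 1.000e-03 2.976e+00] open 49.7 gf 24.2 F [-0.9  0.8  9.9]
shift [-0.1212 -0.3132 -0.1567] turn -0.0 dist 0.371 j6 [ 0.33 -1.08]
```

Emit:
apply_moves:
  steps:
    - [[0, 0, -0.02], 0]
    - [[0, 0, -0.06], 0]
    - [[-0.02, -0.02, -0.1], 0]
    - [[-0.04, -0.07, -0.13], 0]
    - [[-0.065, -0.12, -0.14], 0]

```text
t: 4.0
tcp_pos: [473.9, 78.3, 144.9]
ee_rot: [3.141, 0.004, 2.977]
force: [1.0, 0.0, -0.6]
opening: 49.6
grasp_force: 26.1
```

Emit:
apply_moves:
  steps:
    - [[-0.02, -0.05, 0], 0]
    - [[-0.035, -0.1, 0], 0]
    - [[-0.05, -0.15, 0], 0]
    - [[-0.056, -0.185, 0.0], 0]
    - [[-0.056, -0.193, 0.02], 0]

```text
t: 4.62
tcp_pos: [497.4, -122.8, 123.7]
ee_rot: [-3.141, 0.004, 2.973]
force: [0.1, -0.3, -0.7]
opening: 49.8
grasp_force: 26.1
```

```bash
python3 g.py l -62 15 41 2.976; python3 - <<'E'
from h import *
d=snap('side','s2'); d2=snap('top','t2')
a=d['color'][120:270,270:400]; b=d2['color'][160:310,340:470]
cv2.imwrite('pics/v2.png',np.hstack([cv2.resize(a,None,fx=3,fy=3),cv2.resize(b,None,fx=3,fy=3)]))
E
```

```text
t 4.62 tcp [ 497.4 -122.8  123.7] rot [-3.141  0.004  2.973] open 49.8 gf 26.1 F [ 0.1 -0.3 -0.7]
shift [0.0009 0.0025 0.0827] turn -0.2 dist 0.083 j6 [-0.36 -1.76]
```

View pics/v2.png

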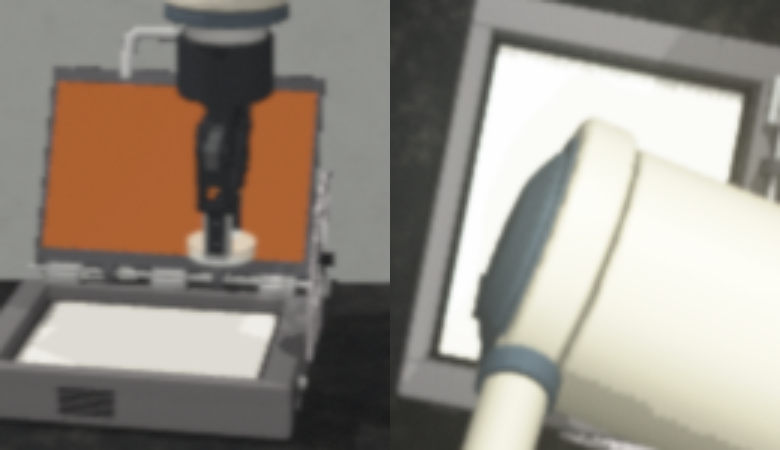

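Emit:
apply_moves:
  steps:
    - [[0.001, 0.002, 0.04], 0]
    - [[0.001, 0.002, 0.07], 0]
    - [[0.001, 0.002, 0.078], 0]
    - [[0.001, 0.002, 0.0815], 0]
    - [[0.001, 0.002, 0.083], 0]

```text
t: 5.35
tcp_pos: [496.3, -118.1, 40.2]
ee_rot: [-3.141, 0.001, 2.976]
force: [-0.5, -0.1, 0.6]
opening: 49.8
grasp_force: 26.2
```

```bash
python3 g.py l -62 15 39.5 2.976
```

```text
t 5.35 tcp [ 496.3 -118.1   40.2] rot [-3.141e+00  1.000e-03  2.976e+00] open 49.8 gf 26.2 F [-0.5 -0.1  0.6]
shift [-0.001  -0.002   0.0007] turn -0.0 dist 0.002 j6 [-0.35 -1.76]
```

Emit:
apply_moves:
  steps:
    - [[0, 0, 0.001], 0]
    - [[0, 0, 0.0015], 0]

```text
t: 5.6
tcp_pos: [496.3, -118.2, 39.2]
ee_rot: [-3.141, 0.002, 2.976]
force: [-3.8, 2.2, 28.3]
opening: 49.6
grasp_force: 28.6
```

Emit:
apply_moves:
  steps:
    - [[0, 0, 0], 0]
    - [[0, 0, 0], 0]
    - [[0, 0, 0], 0]
    - [[0, 0, -0.02], 0]
    - [[0, 0, -0.07], 0]
  grip: 0.46

```text
t: 6.22
tcp_pos: [494.5, -117.7, 107.1]
ee_rot: [3.141, -0.004, 2.976]
force: [0.5, -0.8, 0.3]
opening: 62.1
grasp_force: 0.0
```

```bash
python3 g.py w 436.2 98.2 110 1.493
```

```text
t 6.22 tcp [ 494.5 -117.7  107.1] rot [ 3.141 -0.004  2.976] open 62.1 gf 0.0 F [ 0.5 -0.8  0.3]
shift [ 0.0931  0.2033 -0.0029] turn 84.9 dist 0.224 j6 [-0.35 -1.76]
```

Emit:
apply_moves:
  steps:
    - [[0, 0.01, -0.05], 10.5]
    - [[0.02, 0.06, -0.05], 21]
    - [[0.045, 0.11, -0.05], 31.5]
    - [[0.07, 0.16, -0.04], 42]
    - [[0.093, 0.203, -0.02], 52.5]
  grip: 0.1

```text
t: 6.85
tcp_pos: [441.0, 90.3, 131.5]
ee_rot: [3.14, 0.001, 2.131]
force: [0.3, 0.7, -1.1]
opening: 47.1
grasp_force: 0.0
```

Emit:
apply_moves:
  steps:
    - [[0, 0, 0], 10.5]
    - [[0, 0, 0.02], 21]
    - [[0, 0, 0.04], 32.4]
    - [[0, 0, 0.04], 32.4]

```text
t: 7.35
tcp_pos: [440.3, 88.8, 90.3]
ee_rot: [-3.139, 0.0, 1.571]
force: [-0.2, 0.0, -0.5]
opening: 46.8
grasp_force: 0.0
```

```bash
python3 g.py w 436 98.2 5 1.493
```

```text
t 7.35 tcp [440.3  88.8  90.3] rot [-3.139  0.     1.571] open 46.8 gf 0.0 F [-0.2  0.  -0.5]
shift [ 0.0094 -0.0042  0.0853] turn 4.5 dist 0.086 j6 [0.07 0.07]
```

Emit:
apply_moves:
  steps:
    - [[0.009, -0.004, 0.03], 4.5]
    - [[0.009, -0.004, 0.06], 4.5]
    - [[0.009, -0.004, 0.08], 4.5]
    - [[0.009, -0.004, 0.085], 4.5]
    - [[0.009, -0.004, 0.085], 4.5]

```text
t: 7.98
tcp_pos: [437.4, 97.8, 6.7]
ee_rot: [3.141, -0.0, 1.494]
force: [0.0, 0.1, 0.1]
opening: 46.7
grasp_force: 0.0
```

Emit:
apply_moves:
  steps:
    - [[0, 0, 0], 0]
    - [[0, 0, 0], 0]
    - [[0, 0, 0], 0]
    - [[0, 0, 0], 0]
    - [[0, 0, 0], 0]
  grip: -0.8
  force: 22

```text
t: 8.6
tcp_pos: [437.6, 97.9, 6.9]
ee_rot: [3.14, -0.0, 1.493]
force: [1.0, -0.3, 8.8]
opening: 23.5
grasp_force: 23.4
```

```bash
python3 g.py l 10 15 160 1.406
```

```text
t 8.6 tcp [437.6  97.9   6.9] rot [ 3.14  -0.     1.493] open 23.5 gf 23.4 F [ 1.  -0.3  8.8]
shift [-0.2191  0.1479 -0.1531] turn 5.0 dist 0.305 j6 [0.09 0.16]
```

Emit:
apply_moves:
  steps:
    - [[0, 0, -0.02], 0]
    - [[0, 0, -0.07], 0]
    - [[-0.03, 0.02, -0.12], 1]
    - [[-0.075, 0.05, -0.15], 3]
    - [[-0.125, 0.08, -0.153], 5]

```text
t: 9.22
tcp_pos: [508.8, -34.5, 162.3]
ee_rot: [3.136, 0.0, 1.405]
force: [1.6, -0.1, -1.0]
opening: 23.4
grasp_force: 22.8
```

Emit:
apply_moves:
  steps:
    - [[-0.045, 0.032, 0], 0]
    - [[-0.08, 0.055, 0], 0]
    - [[-0.094, 0.067, 0.01], 0]
    - [[-0.094, 0.067, 0.05], 0]
    - [[-0.094, 0.067, 0.09], 0]

```text
t: 9.85
tcp_pos: [557.4, -136.4, 68.2]
ee_rot: [3.141, -0.0, 1.405]
force: [0.2, 0.1, -1.0]
opening: 23.6
grasp_force: 22.8
```

```bash
python3 g.py l 10 15 43 1.406
```

```text
t 9.85 tcp [ 557.4 -136.4   68.2] rot [ 3.141 -0.     1.405] open 23.6 gf 22.8 F [ 0.2  0.1 -1. ]
shift [0.006  0.0097 0.0252] turn -0.0 dist 0.028 j6 [-0.34 -0.18]
```

Emit:
apply_moves:
  steps:
    - [[0.006, 0.01, 0.005], 0]
    - [[0.006, 0.01, 0.018], 0]
    - [[0.006, 0.01, 0.0235], 0]
    - [[0.006, 0.01, 0.0252], 0]
    - [[0.006, 0.01, 0.0258], 0]

```text
t: 10.48
tcp_pos: [568.6, -132.7, 43.9]
ee_rot: [3.141, 0.0, 1.405]
force: [-0.1, -0.4, 0.0]
opening: 23.2
grasp_force: 22.8
```

```bash
python3 g.py l 10 15 43 1.406
```

```text
t 10.47 tcp [ 568.6 -132.7   43.9] rot [3.141 0.    1.405] open 23.2 gf 22.8 F [-0.1 -0.4  0. ]
shift [ 0.0005 -0.0008  0.0009] turn -0.1 dist 0.001 j6 [-0.33 -0.17]
```

Lower until light contact, then release.

Emit:
apply_moves:
  steps:
    - [[0, 0, 0.0006], 0]
    - [[0, 0, 0.001], 0]
    - [[0, 0, 0.001], 0]

```text
t: 10.85
tcp_pos: [568.7, -132.7, 43.0]
ee_rot: [3.141, 0.0, 1.405]
force: [-2.1, -0.1, 7.4]
opening: 23.3
grasp_force: 23.4
```

Emit:
apply_moves:
  steps:
    - [[0, 0, 0], 0]
    - [[0, 0, 0], 0]
    - [[0, 0, 0], 0]
    - [[0, 0, 0], 0]
    - [[0, 0, -0.02], 0]
  grip: -0.12

```text
t: 11.48
tcp_pos: [567.6, -132.3, 61.5]
ee_rot: [-3.139, -0.0, 1.405]
force: [-0.5, -0.5, 0.2]
opening: 37.7
grasp_force: 0.0
```

Emit:
apply_moves:
  steps:
    - [[0, 0, -0.05], 0]
    - [[0, 0, -0.09], 0]

```text
t: 11.72
tcp_pos: [568.5, -132.6, 153.9]
ee_rot: [3.141, 0.0, 1.405]
force: [0.6, 0.5, -0.3]
opening: 37.8
grasp_force: 0.0
```

```bash
python3 g.py w 645.5 86 130 3.317
```

```text
t 11.72 tcp [ 568.5 -132.6  153.9] rot [3.141 0.    1.405] open 37.8 gf 0.0 F [ 0.6  0.5 -0.3]
shift [0.2283 0.0399 0.0239] turn 70.5 dist 0.233 j6 [-0.33 -0.17]
```

Emit:
apply_moves:
  steps:
    - [[0.045, 0.008, 0], 10.5]
    - [[0.095, 0.017, 0], 21]
    - [[0.145, 0.025, 0], 31.5]
    - [[0.19, 0.033, 0.01], 42]
    - [[0.228, 0.04, 0.024], 52.5]
  grip: 0.32

```text
t: 12.35
tcp_pos: [646.1, 87.6, 128.4]
ee_rot: [3.141, -0.001, 0.483]
force: [-0.5, -0.3, -0.7]
opening: 56.5
grasp_force: 0.0
```

Emit:
apply_moves:
  steps:
    - [[0, 0, 0.02], 9]
    - [[0, 0, 0.05], 18]
    - [[0, 0, 0.08], 18]
    - [[0, 0, 0.08], 18]

```text
t: 12.85
tcp_pos: [644.0, 85.7, 46.4]
ee_rot: [-3.141, 0.004, 0.175]
force: [0.4, 0.0, -0.1]
opening: 56.5
grasp_force: 0.0
```

```bash
python3 g.py w 645.5 86 4.5 3.317; python3 - <<'E'
from h import *
d=snap('side','s3'); d2=snap('top','t3')
a=d['color'][240:320,230:330]; b=d2['color'][140:320,270:480]
a=cv2.resize(a,None,fx=3.7,fy=3.7,interpolation=2);b=cv2.resize(b,None,fx=2,fy=2,interpolation=2)
h=max(a.shape[0],b.shape[0]);pad=lambda i:cv2.copyMakeBorder(i,0,h-i.shape[0],0,0,cv2.BORDER_CONSTANT)
cv2.imwrite('pics/v3.png',np.hstack([pad(a),pad(b)]))
E
```

```text
t 12.85 tcp [644.   85.7  46.4] rot [-3.141  0.004  0.175] open 56.5 gf 0.0 F [ 0.4  0.  -0.1]
shift [ 0.0016 -0.0001  0.0419] turn -0.0 dist 0.042 j6 [0.04 1.44]
```

View pics/v3.png

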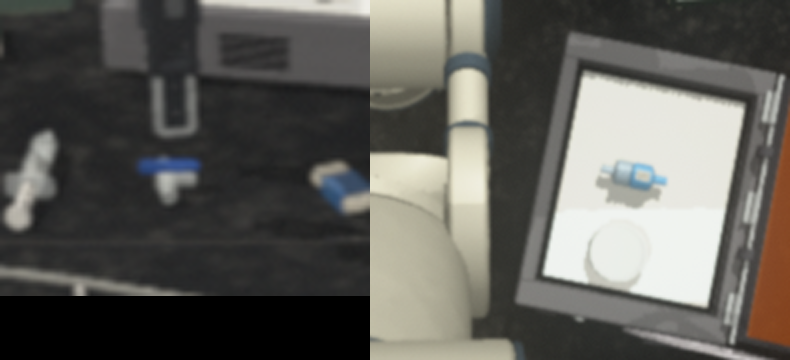

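Emit:
apply_moves:
  steps:
    - [[0.001, 0, 0.02], 0]
    - [[0.001, 0, 0.036], 0]
    - [[0.001, 0, 0.042], 0]
    - [[0.001, 0, 0.042], 0]

```text
t: 13.45
tcp_pos: [646.2, 85.9, 5.9]
ee_rot: [-3.141, 0.001, 0.175]
force: [0.7, 0.5, 0.2]
opening: 56.5
grasp_force: 0.0
```

Emit:
apply_moves:
  steps:
    - [[0, 0, 0], 0]
    - [[0, 0, 0], 0]
    - [[0, 0, 0], 0]
    - [[0, 0, 0], 0]
    - [[0, 0, 0], 0]
  grip: -0.4
  force: 22

```text
t: 14.08
tcp_pos: [648.3, 84.9, 8.4]
ee_rot: [3.14, -0.004, 0.175]
force: [-0.1, -9.7, 16.5]
opening: 30.5
grasp_force: 20.9
```

```bash
python3 g.py l 64 15 150 3.317
```

```text
t 14.07 tcp [648.3  84.9   8.4] rot [ 3.14  -0.004  0.175] open 30.5 gf 20.9 F [-0.1 -9.7 16.5]
shift [-0.0659  0.2177 -0.1416] turn -0.0 dist 0.268 j6 [0.04 1.44]
```

Emit:
apply_moves:
  steps:
    - [[0, 0, 0], 0]
    - [[0, 0, 0], 0]
    - [[0, 0, -0.02], 0]
    - [[0, 0, -0.06], 0]
    - [[0, 0, -0.08], 0]
  grip: 0.32

```text
t: 14.7
tcp_pos: [647.4, 86.1, 89.7]
ee_rot: [3.141, -0.003, 0.175]
force: [0.2, 0.1, -0.7]
opening: 56.3
grasp_force: 0.0
```

```bash
cat > b.py <<'E'
from h import *
import sys
def blue(im,r,c):
    x=im[r[0]:r[1],c[0]:c[1]].astype(int); m=((x[...,0]-x[...,2]>50)&(x[...,0]-x[...,1]>30)).astype('uint8')
    n,l,st,ce=cv2.connectedComponentsWithStats(m)
    for i in range(1,n):
        if st[i,4]>4:
            pts=np.argwhere(l==i)[:,::-1].astype(float); w,v=np.linalg.eigh(np.cov(pts.T)); a=v[:,1]
            print(ce[i]+[c[0],r[0]],st[i,2:],'axis',a.round(2),'len',np.sqrt(12*w[1]).round(1))
            q=ce[i]+[c[0],r[0]]; L=np.sqrt(12*w[1])/2
            P=[at(S0,*(q+k*L*a),15) for k in(-1,0,1)]; print(np.round(P,1).tolist())
for f in sys.argv[1:]:
    cam='side' if f[0]=='s' else 'top'
    S0=np.load(f'pics/{f}.npz'); print(f); blue(S0['color'],(275,305) if cam=='side' else (165,200),(255,300) if cam=='side' else (270,305))
E
python3 -c "
from h import *
snap('side','s4');snap('top','t4')"; python3 b.py side0 s3 s4 top0 t4; python3 g.py w 645 86 60 1.746
```

```text
side0
[274.66666667 284.19607843] [16  4 51] axis [-1.    0.05] len 15.8
[[630.8, 84.6, 15.0], [647.5, 86.5, 15.0], [664.1, 88.4, 15.0]]
s3
[275.16326531 284.16326531] [16  4 49] axis [-1.    0.03] len 15.8
[[629.7, 85.0, 15.0], [646.4, 86.3, 15.0], [663.1, 87.6, 15.0]]
s4
[275.27906977 284.46511628] [16  4 43] axis [-1.    0.08] len 16.2
[[629.1, 84.7, 15.0], [646.0, 87.7, 15.0], [662.9, 90.8, 15.0]]
top0
[286.85 184.19] [  8  18 100] axis [0.14 0.99] len 17.9
[[663.3, 89.7, 15.0], [646.3, 86.7, 15.0], [629.3, 83.8, 15.0]]
t4
[287.30434783 190.82608696] [ 5  6 23] axis [0.02 1.  ] len 5.2
[[638.5, 85.6, 15.0], [633.5, 85.4, 15.0], [628.5, 85.1, 15.0]]
t 14.8 tcp [648.1  86.1  90.1] rot [ 3.141 -0.005  0.175] open 56.6 gf 0.0 F [ 0.9  0.3 -0.7]
shift [-0.0031 -0.0005  0.0301] turn 90.0 dist 0.03 j6 [0.04 1.44]
```

Emit:
apply_moves:
  steps:
    - [[-0.002, 0, 0], -10]
    - [[-0.002, 0, 0], -20]
    - [[-0.002, 0, 0], -30]
    - [[-0.002, 0, 0], -40]
    - [[-0.002, 0, 0], -50]
  grip: 0.16

```text
t: 15.42
tcp_pos: [644.2, 85.6, 86.3]
ee_rot: [-3.141, 0.0, 1.053]
force: [-0.2, -0.3, -0.3]
opening: 49.7
grasp_force: 0.0
```

Emit:
apply_moves:
  steps:
    - [[0, 0, 0], -10]
    - [[0, 0, 0], -20]
    - [[0, 0, 0.02], -30]
    - [[0, 0, 0.04], -40]
    - [[0, 0, 0.05], -40]

```text
t: 16.05
tcp_pos: [643.9, 85.6, 35.4]
ee_rot: [-3.14, -0.0, 1.745]
force: [0.2, 0.7, -0.4]
opening: 49.5
grasp_force: 0.0
```

```bash
python3 g.py w 646 86.8 4 1.745
```

```text
t 16.05 tcp [643.9  85.6  35.4] rot [-3.14  -0.     1.745] open 49.5 gf 0.0 F [ 0.2  0.7 -0.4]
shift [0.0008 0.0023 0.0314] turn -0.0 dist 0.032 j6 [ 0.04 -0.13]
```

Emit:
apply_moves:
  steps:
    - [[0.001, 0.002, 0.015], 0]
    - [[0.001, 0.002, 0.027], 0]
    - [[0.001, 0.002, 0.031], 0]
    - [[0.001, 0.002, 0.031], 0]

```text
t: 16.55
tcp_pos: [646.3, 86.9, 5.2]
ee_rot: [-3.141, -0.0, 1.745]
force: [0.2, -0.2, 0.0]
opening: 49.4
grasp_force: 0.0
```

Emit:
apply_moves:
  steps:
    - [[0, 0, 0], 0]
    - [[0, 0, 0], 0]
    - [[0, 0, 0], 0]
    - [[0, 0, 0], 0]
  grip: -0.4
  force: 22

```text
t: 17.05
tcp_pos: [646.7, 86.9, 5.9]
ee_rot: [3.141, 0.0, 1.745]
force: [-0.7, 0.4, 6.0]
opening: 32.4
grasp_force: 21.8
```

```bash
python3 g.py l 68 15 150 1.745
```

```text
t 17.05 tcp [646.7  86.9   5.9] rot [3.141 0.    1.745] open 32.4 gf 21.8 F [-0.7  0.4  6. ]
shift [-0.2213 -0.0609 -0.1441] turn 0.0 dist 0.271 j6 [ 0.04 -0.13]
```

Emit:
apply_moves:
  steps:
    - [[0, 0, -0.02], 0]
    - [[0, 0, -0.06], 0]
    - [[-0.03, -0.01, -0.11], 5]
    - [[-0.075, -0.02, -0.14], 10]
    - [[-0.125, -0.035, -0.144], 19.4]

```text
t: 17.68
tcp_pos: [635.0, -43.4, 153.4]
ee_rot: [3.136, -0.0, 1.404]
force: [0.4, -0.0, -1.1]
opening: 32.5
grasp_force: 22.0
```

```bash
python3 g.py l 62 15 110 1.406; python3 -c "
from h import *
snap('side','s5')"
```

```text
t 17.68 tcp [635.  -43.4 153.4] rot [ 3.136 -0.     1.404] open 32.5 gf 22.0 F [ 0.4 -0.  -1.1]
shift [-0.0985  0.0007  0.0434] turn -0.1 dist 0.108 j6 [-0.16  0.  ]
```

Emit:
apply_moves:
  steps:
    - [[-0.03, 0, 0], 0]
    - [[-0.07, 0, 0.01], 0]
    - [[-0.09, 0, 0.03], 0]
    - [[-0.09, 0, 0.043], 0]
    - [[-0.09, 0, 0.07], 0]

```text
t: 18.35
tcp_pos: [619.8, -130.8, 80.3]
ee_rot: [3.139, 0.0, 1.407]
force: [0.2, -0.2, 0.9]
opening: 32.6
grasp_force: 22.0
```

```bash
python3 g.py l 62 15 42 1.406
```

```text
t 18.35 tcp [ 619.8 -130.8   80.3] rot [3.139 0.    1.407] open 32.6 gf 22.0 F [ 0.2 -0.2  0.9]
shift [-0.0098  0.0011  0.0383] turn 0.0 dist 0.04 j6 [-0.3  -0.14]
```

Emit:
apply_moves:
  steps:
    - [[-0.009, 0.001, 0.015], 0]
    - [[-0.009, 0.001, 0.03], 0]
    - [[-0.009, 0.001, 0.0365], 0]
    - [[-0.009, 0.001, 0.0375], 0]
    - [[-0.009, 0.001, 0.0375], 0]

```text
t: 18.98
tcp_pos: [618.7, -140.1, 42.2]
ee_rot: [3.141, 0.0, 1.407]
force: [0.3, -0.5, -1.3]
opening: 32.7
grasp_force: 22.0
```

```bash
python3 g.py l 62 15 42 1.406
```

```text
t 18.98 tcp [ 618.7 -140.1   42.2] rot [3.141 0.    1.407] open 32.7 gf 22.0 F [ 0.3 -0.5 -1.3]
shift [-0.0005  0.0006  0.0002] turn 0.1 dist 0.001 j6 [-0.32 -0.15]
```

Emit:
apply_moves:
  steps:
    - [[0, 0, 0.0006], 0]
    - [[0, 0, 0.0008], 0]

```text
t: 19.23
tcp_pos: [618.8, -140.2, 41.8]
ee_rot: [3.14, 0.0, 1.407]
force: [-2.6, -0.3, 10.7]
opening: 32.8
grasp_force: 22.6
```

Emit:
apply_moves:
  steps:
    - [[0, 0, 0], 0]
    - [[0, 0, 0], 0]
    - [[0, 0, 0], 0]
    - [[0, 0, 0], 0]
    - [[0, 0, -0.02], 0]
  grip: -0.02

```text
t: 19.85
tcp_pos: [617.5, -139.8, 60.0]
ee_rot: [-3.139, -0.0, 1.407]
force: [-0.2, 0.0, 0.2]
opening: 42.3
grasp_force: 0.0
```

Emit:
apply_moves:
  steps:
    - [[0, 0, -0.05], 0]
    - [[0, 0, -0.1], 0]
    - [[0, 0, -0.15], 0]
    - [[0, 0, -0.2], 0]
    - [[0, 0, -0.25], 0]

```text
t: 20.48
tcp_pos: [618.1, -140.1, 312.8]
ee_rot: [-3.142, 0.0, 1.407]
force: [-0.4, 0.7, 0.1]
opening: 42.0
grasp_force: 0.0
```

```bash
python3 g.py w 524 -335 330 2.976; cat > sh.py <<'E'
from m import *
p=[555.6,-145.2,-.166]
sd=lambda u,v:(250+u/4,120+v/4)
# handle bar ends in side0 crop c2 and top0; bar centre line
O=[(S,0,sd(332,44)),(S,-41,sd(400,46)),(S,41,sd(262,42))]
for a in np.arange(1.8,2.15,.05):
    P=W(p,(0,-102+218*np.cos(a),58+218*np.sin(a)))
    print(round(a,2),P.round(1),'side c2',((proj(S,P)-[250,120])*4).round(0),'top',proj(T,P).round(1))
E
python3 sh.py | tail -7
```

```text
t 20.48 tcp [ 618.1 -140.1  312.8] rot [-3.142  0.     1.407] open 42.0 gf 0.0 F [-0.4  0.7  0.1]
shift [-0.2077 -0.061  -0.0172] turn -89.9 dist 0.217 j6 [-0.32 -0.15]
1.8 [ 530.6 -294.6  270.3] side c2 [321.  28.] top [534.7 246.2]
1.85 [ 528.8 -305.1  267.6] side c2 [324.  29.] top [541.  247.7]
1.9 [ 527.1 -315.3  264.3] side c2 [326.  31.] top [547.1 249.2]
1.95 [ 525.4 -325.4  260.5] side c2 [329.  33.] top [552.8 250.6]
2.0 [ 523.8 -335.3  256.2] side c2 [331.  36.] top [558.3 252. ]
2.05 [ 522.1 -344.9  251.4] side c2 [334.  40.] top [563.3 253.4]
2.1 [ 520.6 -354.3  246.2] side c2 [336.  45.] top [568.1 254.7]
```

```bash
python3 - <<'E'
import numpy as np
T=np.load('pics/top0.npz')['color'].mean(-1).astype(int)
for r in (235,245,253,260,270): print(r,T[r,555:582])
S=np.load('pics/side0.npz')['color'].mean(-1).astype(int)
for c in(325,333,340): print(c,S[124:140,c])
E
```

```text
235 [118 118 119 117 117 117 118 119 118 118 117 122 152 184 209 226 232 232
 222 184 121  68  53  53  53  53  53]
245 [118 118 118 118 119 119 118 119 115 113 140 178 205 224 231 232 226 200
 143  79  57  56  56  55  57  56  56]
253 [119 119 118 118 119 119 117 119 130 159 190 213 228 233 231 218 172 106
  69  62  60  60  59  60  60  60  61]
260 [119 119 119 116 108  95  94 127 167 197 220 231 233 230 212 159  92  66
  66  65  65  64  65  64  65  64  63]
270 [ 59  61  68  80  95 122 159 192 215 229 233 232 218 173 111  78  72  73
  72  72  71  71  70  71  71  73  71]
325 [140 138 140 142 154 181 179 154 123 104 128 141 142 142 142 141]
333 [142 142 142 140 142 153 171 162 136 120 133 141 141 140 140 141]
340 [142 142 141 141 141 152 175 171 143 127 133 139 141 141 142 142]
```

```bash
python3 -c "
from h import *
snap('top','t6');snap('side','s6')"; python3 g.py w 520.6 -354.3 300 2.976
```

```text
t 20.57 tcp [ 620.4 -140.7  317. ] rot [3.133e+00 1.000e-03 1.407e+00] open 41.9 gf 0.0 F [ 0.5 -0.1  0.3]
shift [-0.227  -0.0636  0.017 ] turn -89.9 dist 0.236 j6 [-0.32 -0.15]
```

Emit:
apply_moves:
  steps:
    - [[0.05, -0.01, -0.01], 10.5]
    - [[0.1, -0.03, -0.01], 21]
    - [[0.15, -0.045, -0.01], 31.5]
    - [[0.19, -0.055, -0.01], 42]
    - [[0.207, -0.061, -0.01], 52.5]
  grip: 0.0

```text
t: 21.2
tcp_pos: [591.5, 76.3, 320.6]
ee_rot: [-3.141, 0.0, 0.486]
force: [0.5, -0.3, -0.3]
opening: 42.6
grasp_force: 0.0
```

```bash
python3 g.py w 520.6 -354.3 310 2.976
```

```text
t 21.2 tcp [591.5  76.3 320.6] rot [-3.141  0.     0.486] open 42.6 gf 0.0 F [ 0.5 -0.3 -0.3]
shift [-0.2639  0.3475  0.0106] turn 37.4 dist 0.437 j6 [0.03 1.11]
```

Emit:
apply_moves:
  steps:
    - [[-0.03, 0.04, -0.005], 8]
    - [[-0.066, 0.087, -0.005], 16]
    - [[-0.102, 0.134, -0.005], 24]
    - [[-0.138, 0.182, -0.005], 32]
    - [[-0.174, 0.229, -0.005], 37.4]

```text
t: 21.82
tcp_pos: [545.7, -211.7, 325.7]
ee_rot: [-3.141, 0.0, -0.166]
force: [0.6, 0.1, 0.1]
opening: 42.8
grasp_force: 0.0
```

```bash
python3 g.py w 520.6 -354.3 300 2.976
```

```text
t 21.82 tcp [ 545.7 -211.7  325.7] rot [-3.141  0.    -0.166] open 42.8 gf 0.0 F [0.6 0.1 0.1]
shift [-0.0012  0.1448  0.0257] turn -0.0 dist 0.147 j6 [-0.47  1.26]
```

Emit:
apply_moves:
  steps:
    - [[-0.001, 0.05, 0], 0]
    - [[-0.001, 0.1, 0], 0]
    - [[-0.001, 0.135, 0.0], 0]
    - [[-0.001, 0.14, 0.02], 0]
    - [[-0.001, 0.14, 0.025], 0]

```text
t: 22.45
tcp_pos: [522.1, -348.0, 299.5]
ee_rot: [-3.14, 0.002, -0.163]
force: [0.5, -0.2, 0.2]
opening: 42.8
grasp_force: 0.0
```

```bash
python3 -c "
from h import *
d=snap('side','s7');snap('top','t7')
"; python3 g.py w 520.6 -354.3 231 2.976
```

```text
t 22.55 tcp [ 522.6 -347.3  300.5] rot [-3.141e+00  1.000e-03 -1.620e-01] open 42.5 gf 0.0 F [0.3 0.2 0.1]
shift [-0.0009  0.0072  0.0695] turn 0.2 dist 0.07 j6 [-0.68  1.05]
```

Descend over the bar (commanding slowly, checking force), then close.

Emit:
apply_moves:
  steps:
    - [[0, 0.007, 0.01], 0]
    - [[0, 0.007, 0.03], 0]
    - [[0, 0.007, 0.05], 0]
    - [[0, 0.007, 0.065], 0]
    - [[0, 0.007, 0.07], 0]

```text
t: 23.18
tcp_pos: [521.6, -354.6, 230.3]
ee_rot: [-3.141, 0.001, -0.162]
force: [0.4, -0.2, 0.8]
opening: 42.6
grasp_force: 0.0
```

```bash
python3 g.py w 520.6 -354.3 231 2.976
```

```text
t 23.18 tcp [ 521.6 -354.6  230.3] rot [-3.141e+00  1.000e-03 -1.620e-01] open 42.6 gf 0.0 F [ 0.4 -0.2  0.8]
shift [-0.001  -0.0002 -0.0007] turn 0.2 dist 0.001 j6 [-0.69  1.04]
```

Emit:
apply_moves:
  steps:
    - [[0, 0, 0], 0]
    - [[0, 0, 0], 0]
    - [[0, 0, 0], 0]
    - [[0, 0, 0], 0]
    - [[0, 0, 0], 0]
  grip: -1
  force: 30

```text
t: 23.8
tcp_pos: [522.3, -352.8, 231.7]
ee_rot: [-3.139, -0.001, -0.161]
force: [2.9, 15.1, 3.3]
opening: 10.7
grasp_force: 30.4
```

```bash
python3 - <<'E'
import numpy as np
# shield arc: shift in tool frame (tool y=-local y, tool z=down) from a=2.1
for a in np.arange(2.1,.55,-.1): print(round(a,2),'ty',round(-.218*(np.cos(a)-np.cos(2.1)),4),'tz',round(-.218*(np.sin(a)-np.sin(2.1)),4))
E
python3 g.py w 520.6 -354.3 231 2.976
```

```text
2.1 ty -0.0 tz -0.0
2.0 ty -0.0193 tz -0.01
1.9 ty -0.0396 tz -0.0181
1.8 ty -0.0605 tz -0.0241
1.7 ty -0.082 tz -0.028
1.6 ty -0.1037 tz -0.0297
1.5 ty -0.1255 tz -0.0293
1.4 ty -0.1471 tz -0.0266
1.3 ty -0.1684 tz -0.0219
1.2 ty -0.1891 tz -0.015
1.1 ty -0.2089 tz -0.0061
1.0 ty -0.2278 tz 0.0047
0.9 ty -0.2456 tz 0.0174
0.8 ty -0.2619 tz 0.0318
0.7 ty -0.2768 tz 0.0477
0.6 ty -0.29 tz 0.0651
t 23.8 tcp [ 522.3 -352.8  231.7] rot [-3.139e+00 -1.000e-03 -1.610e-01] open 10.7 gf 30.4 F [ 2.9 15.1  3.3]
shift [-0.0014  0.0018  0.0007] turn 0.2 dist 0.002 j6 [-0.69  1.04]
```

Emit:
apply_moves:
  steps:
    - [[0, -0.0095, -0.0052], 0]
    - [[0, -0.0193, -0.01], 0]
    - [[0, -0.0396, -0.0181], 0]
    - [[0, -0.0605, -0.0241], 0]
    - [[0, -0.082, -0.028], 0]

```text
t: 24.42
tcp_pos: [535.7, -272.8, 260.5]
ee_rot: [3.14, -0.002, -0.162]
force: [8.4, -2.6, -5.2]
opening: 10.4
grasp_force: 30.1
```

```bash
python3 - <<'E'
import numpy as np
for b in(1.7,1.2,.85):
  for a in np.arange(b,b-.55,-.05): print(b,round(a,2),'ty',round(-.218*(np.cos(a)-np.cos(b)),4),'tz',round(-.218*(np.sin(a)-np.sin(b)),4))
E
python3 g.py w 0 0 0 0
```

```text
1.7 1.7 ty -0.0 tz -0.0
1.7 1.65 ty -0.0108 tz -0.0011
1.7 1.6 ty -0.0217 tz -0.0017
1.7 1.55 ty -0.0326 tz -0.0018
1.7 1.5 ty -0.0435 tz -0.0013
1.7 1.45 ty -0.0544 tz -0.0002
1.7 1.4 ty -0.0651 tz 0.0014
1.7 1.35 ty -0.0758 tz 0.0035
1.7 1.3 ty -0.0864 tz 0.0061
1.7 1.25 ty -0.0968 tz 0.0093
1.7 1.2 ty -0.1071 tz 0.013
1.2 1.2 ty -0.0 tz -0.0
1.2 1.15 ty -0.0101 tz 0.0042
1.2 1.1 ty -0.0199 tz 0.0089
1.2 1.05 ty -0.0295 tz 0.0141
1.2 1.0 ty -0.0388 tz 0.0197
1.2 0.95 ty -0.0478 tz 0.0259
1.2 0.9 ty -0.0565 tz 0.0324
1.2 0.85 ty -0.0649 tz 0.0394
1.2 0.8 ty -0.0729 tz 0.0468
1.2 0.75 ty -0.0805 tz 0.0546
1.2 0.7 ty -0.0877 tz 0.0627
0.85 0.85 ty -0.0 tz -0.0
0.85 0.8 ty -0.008 tz 0.0074
0.85 0.75 ty -0.0156 tz 0.0152
0.85 0.7 ty -0.0229 tz 0.0233
0.85 0.65 ty -0.0297 tz 0.0318
0.85 0.6 ty -0.036 tz 0.0407
0.85 0.55 ty -0.042 tz 0.0498
0.85 0.5 ty -0.0474 tz 0.0593
0.85 0.45 ty -0.0524 tz 0.069
0.85 0.4 ty -0.0569 tz 0.0789
0.85 0.35 ty -0.0609 tz 0.089
t 24.43 tcp [ 535.7 -272.8  260.5] rot [ 3.14e+00 -2.00e-03 -1.62e-01] open 10.4 gf 30.1 F [ 8.4 -2.6 -5.2]
shift [-0.5727 -0.1828  0.2605] turn -9.3 dist 0.655 j6 [-0.57  1.16]
```

Emit:
apply_moves:
  steps:
    - [[0.001, -0.0217, -0.0017], 0]
    - [[0.001, -0.0435, -0.0013], 0]
    - [[0.0015, -0.0651, 0.0014], 0]
    - [[0.0015, -0.0864, 0.0061], 0]
    - [[0.0015, -0.1071, 0.013], 0]

```text
t: 25.05
tcp_pos: [553.8, -166.7, 246.1]
ee_rot: [-3.141, -0.0, -0.162]
force: [0.7, 1.1, 8.4]
opening: 10.5
grasp_force: 32.9
```

Emit:
apply_moves:
  steps:
    - [[0, -0.0101, 0.0042], 0]
    - [[0, -0.0199, 0.0089], 0]
    - [[0, -0.0388, 0.0197], 0]
    - [[0, -0.0565, 0.0324], 0]
    - [[0, -0.0649, 0.0394], 0]

```text
t: 25.68
tcp_pos: [564.6, -102.8, 205.9]
ee_rot: [-3.141, -0.0, -0.161]
force: [4.1, 2.4, 3.9]
opening: 10.4
grasp_force: 32.8
```

```bash
python3 g.py w 0 0 0 0
```

```text
t 25.68 tcp [ 564.6 -102.8  205.9] rot [-3.141 -0.    -0.161] open 10.4 gf 32.8 F [4.1 2.4 3.9]
shift [-0.5738 -0.0107  0.2059] turn -9.2 dist 0.61 j6 [-0.28  1.45]
```

```bash
python3 - <<'E'
import numpy as np
A=np.load('pics/avg.npz')['top'].mean(-1)
np.set_printoptions(linewidth=250)
print('     ',np.arange(404,444))
for r in range(312,328): print(r,A[r,404:444].round(0).astype(int))
E
```

```text
[404 405 406 407 408 409 410 411 412 413 414 415 416 417 418 419 420 421 422 423 424 425 426 427 428 429 430 431 432 433 434 435 436 437 438 439 440 441 442 443]
312 [ 76  76  78  80  81  84  86  87  90  93  94  98 103 112 123 135 153 177 193 199 204 216 222 224 225 229 232 235 236 235 232 227 219 213 209 200 182 170 160 146]
313 [ 74  75  75  75  75  76  77  78  79  80  81  81  81  83  86  91 101 114 128 137 153 180 197 207 214 223 227 229 230 230 231 232 231 230 229 228 224 218 210 196]
314 [ 73  73  73  74  74  74  74  75  75  76  76  76  76  76  75  76  76  79  82  87  99 117 135 152 164 181 191 202 210 218 225 230 231 231 232 232 231 230 227 223]
315 [ 72  73  72  72  72  73  73  73  74  75  75  75  75  74  72  71  71  72  73  74  76  80  84  91  98 108 117 129 149 170 186 204 212 216 225 229 230 229 230 229]
316 [ 72  71  71  71  71  71  72  72  72  73  73  73  74  72  71  70  70  70  71  71  72  72  72  72  72  74  76  79  88 100 109 124 135 152 176 192 207 216 227 232]
317 [ 70  70  70  70  70  70  70  71  71  71  72  72  72  71  71  69  69  70  70  70  70  70  70  70  70  71
[... 657 characters left out ...]
 66 65 65 66 65 65 65 65 66 66 65 65 64 63 63 63 63 63 63 62 62 61 61]
323 [64 64 64 64 65 64 66 66 66 65 65 65 65 66 66 65 65 65 65 65 66 65 64 64 64 64 65 65 64 63 63 62 62 62 61 61 61 61 61 60]
324 [63 62 63 63 64 64 66 67 66 64 64 64 64 65 65 65 64 65 65 65 65 65 64 63 63 64 64 64 63 63 62 61 61 61 61 60 60 60 60 59]
325 [62 62 62 62 62 63 65 66 66 64 63 63 63 64 64 64 64 63 63 64 64 64 63 62 63 63 63 62 62 62 61 60 60 60 60 60 59 59 59 59]
326 [62 61 61 62 62 62 64 65 65 64 63 62 62 63 63 63 63 63 63 63 64 63 62 62 62 62 62 62 61 61 60 60 60 59 59 59 58 58 58 58]
327 [62 61 61 61 61 61 62 63 64 64 63 62 62 62 62 62 62 63 62 62 62 62 61 62 62 61 61 60 60 60 59 59 59 58 58 58 58 58 58 58]
```

```bash
python3 - <<'E'
from m import *
np.set_printoptions(linewidth=250)
A=np.load('pics/avg.npz'); s=A['side'].mean(-1); t=A['top'].mean(-1)
p=[555.6,-145.2,-.166]
print('side rows 168-180, cols 372-384')
for r in range(170,181): print(r,s[r,372:384].astype(int))
print('hinge rows: col 361 ',s[206:222,361].astype(int),'col 352',s[206:222,352].astype(int),'col 325', s[204:222,325].astype(int))
for l in [(-110,-102,58),(-85,-102,58),(0,-102,58),(-110,-102,62),(0,-102,62),(-110,-100,50)]: print(l,proj(S,W(p,l)).round(2),proj(T,W(p,l)).round(2))
for x in(-128,-131):
  for a in(0,.1,.2,.4,1.57,2,2.27,2.4): print(x,a,proj(S,W(p,(x,-102+99*np.cos(a),58+99*np.sin(a)))).round(2),proj(T,W(p,(x,-102+99*np.cos(a),58+99*np.sin(a)))).round(2))
print('top right end of arc rows 318-330, cols 476-492')
for r in range(318,330): print(r,t[r,474:494].astype(int))
print('top left end')
for r in range(300,308): print(r,t[r,392:410].astype(int))
E
```

```text
top2 [ 5.55007789e+02 -1.45671871e+02 -1.69013758e-01] [ 0.1 -0.3 -0.1  0.3]
side [ 5.54723621e+02 -1.48710755e+02 -1.80641695e-01] [-0.4 -1.8  0.2 -2.   0.2  2.   0.   1.4]
pan [ 5.56080937e+02 -1.44622449e+02 -1.60856395e-01] [-2.4 -3.8  3.4 -2.6  2.5  3.9 -3.4  2.2]
top [ 5.55913811e+02 -1.45008945e+02 -1.63172584e-01] [-0.7 -0.6 -0.1  0.2 -2.1 -3.7  3.7 -2.3  2.5  4.1 -3.3  2.2]
all [ 5.55912363e+02 -1.45289936e+02 -1.64761865e-01] [-0.5 -0.6 -0.   0.1 -0.7 -0.9  0.6 -1.7  0.5  2.3 -0.2  2.4 -1.9 -3.8
  3.9 -2.2  2.6  4.1 -3.2  2.1]
panel [[ 666.3  -82.4   36. ]
 [ 641.  -239.    36. ]
 [ 446.  -207.    36. ]
 [ 470.4  -50.1   36. ]] [np.float64(198.59244286540493), np.float64(158.66867524593636), np.float64(197.6874527076632), np.float64(158.7799518027138)]
side rows 168-180, cols 372-384
170 [104 101  96  95 113 133 139 139 140 139 139 139]
171 [105 102  96  94 112 133 139 139 139 139 139 138]
172 [105 103  95  91 110 133 139 139 139 139 139 139]
173 [105 102  94  89 108 133 139 139 139 139 139 139]
174 [105 103  94  88 107 132 139 139 139 139 139 139]
175 [106 105  97  94 113 
[... 2395 characters left out ...]
9 [49 48 48 48 47 47 47 47 51 54 55 55 55 53 51 52 54 57 57 56]
top left end
300 [162 165 168 171 173 174 173 171 166 161 160 160 159 158 159 159 159 159]
301 [133 141 149 155 159 162 162 160 157 156 155 156 157 158 158 158 158 158]
302 [101 107 115 123 129 137 141 142 143 144 147 149 152 154 155 155 156 157]
303 [ 85  87  90  96 108 124 133 135 131 131 134 139 142 143 144 146 150 152]
304 [ 81  81  83  89 109 132 143 148 145 147 149 151 146 136 134 136 140 143]
305 [ 80  80  80  86 102 123 135 148 158 169 174 176 171 160 159 158 156 152]
306 [ 80  79  78  80  87  97 108 123 140 155 166 175 180 186 190 189 187 184]
307 [ 78  78  77  78  80  82  86  92 102 115 133 148 163 180 188 190 193 197]
```

Emit:
apply_moves:
  steps:
    - [[0, -0.005, 0.0047], 0]
    - [[0.0005, -0.0115, 0.0111], 0]
    - [[0.0005, -0.019, 0.0192], 0]
    - [[0.0005, -0.025, 0.0262], 0]
    - [[0.0005, -0.0277, 0.0293], 0]

```text
t: 26.3
tcp_pos: [569.2, -76.2, 176.8]
ee_rot: [-3.141, 0.0, -0.162]
force: [2.1, 2.7, 3.0]
opening: 10.8
grasp_force: 33.4
```

Emit:
apply_moves:
  steps:
    - [[0, 0, 0], 0]
    - [[0, 0, 0], 0]
    - [[0, 0, 0], 0]
    - [[0, 0, 0], 0]

```text
t: 26.8
tcp_pos: [569.1, -76.6, 177.2]
ee_rot: [-3.141, 0.0, -0.162]
force: [1.1, 6.2, 4.1]
opening: 10.7
grasp_force: 33.5
```

```bash
python3 - <<'E'
from h import *
s=get_state(); print(s['tcp_pos'],s['force'],s['opening'])
d=s['tcp_pos']-np.array([522.3,-352.8,231.7]); dy=d[0]*.165+d[1]*.986
y=218*np.cos(2.1)+dy; z=218*np.sin(2.1)+d[2]; print('r',np.hypot(y,z),'a',np.arctan2(z,y))
ds=snap('side','s8'); dt=snap('top','t8')
A=np.mean([grab_frame('side')['color'].astype(float) for _ in range(6)],0).astype('uint8')
B=np.mean([grab_frame('top')['color'].astype(float) for _ in range(6)],0).astype('uint8')
a=cv2.resize(A[150:260,255:405],None,fx=2.6,fy=2.6,interpolation=2); c=cv2.resize(A[160:220,355:395],None,fx=8,fy=8,interpolation=2)
b=cv2.resize(B[150:335,335:505],None,fx=2.3,fy=2.3,interpolation=2)[:286+140]
c=cv2.resize(c,None,fx=1.2,fy=1.2)[:576]
can=np.zeros((600,800,3),'uint8'); can[:c.shape[0],400:400+c.shape[1]]=c; can[:286,:390]=a[:286,:390]; bb=cv2.resize(B[150:335,335:505],(285,310)); can[288:598,:285]=bb
cv2.imwrite('pics/v8.png',can)
E
```

```text
[569.08637872 -76.59413667 177.22820513] [1.12735111 6.22246322 4.12205959] 10.73913241215987
r 216.28352818932984 a 0.6664586778908977
```

View pics/v8.png

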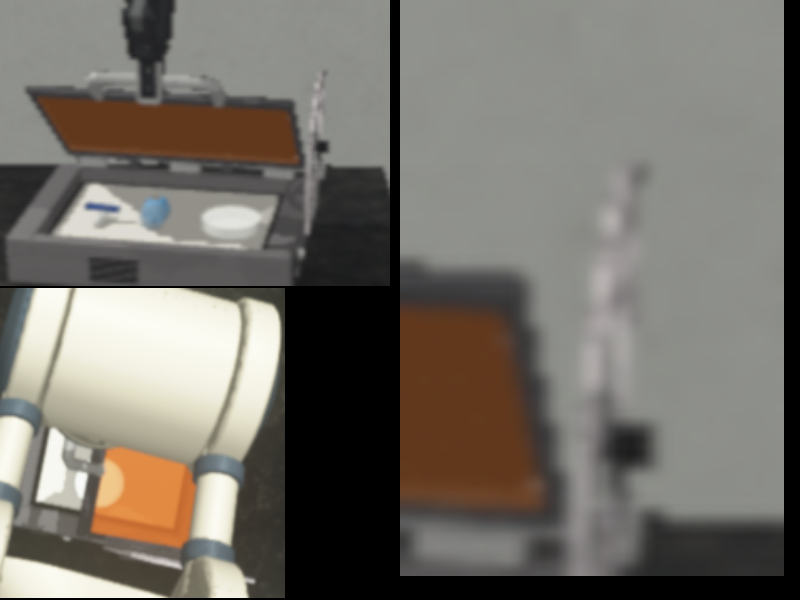

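```bash
python3 -c "
from workcell import *
print(sign_off())"
```

```text
the job is handed in; nothing more can be done
None
```

The job is handed in: the dish, filter and stopcock are on the light panel and released, and the arm is holding the shield still at about 0.67 rad. The pointer angle is my weakest reading, since the cameras saw it almost edge-on; estimates ran from 0.63 to 0.71 rad, so the shield could be off by up to about 0.04 rad.

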